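# Bring the tripped compressor back on

## Robot

A 6-joint arm with a two-finger parallel gripper is mounted at the origin on the work surface. World frame = base frame: x ahead of the robot, y to its left, z up, the work surface at z = 0. Lengths are in m, angles in rad, forces in N, time in s.
With the tool pointing down it reaches from about 0.375 to 0.975 m from the base axis. Payload 3.8 kg.
Tool frame: the origin (TCP) lies where the fingers leave the gripper's body, on its centre line; the fingertips stand 73 mm ahead of it and the grasp point (between the pads) lies 54 mm ahead of it (nose_length is the distance from the TCP to the fingertips, in m); z points along the fingers, y is the line along which they close (so a half turn about z gives the same grasp; the last joint's range is limited). The gripper opens to 85 mm and grips with 20 to 120 N. Pads are 22 mm wide; open, the fingers measure 114 mm over their backs; the gripper's body (76 mm by 85 mm) begins 54 mm behind the grasp point. The pads swing forward as they close: fully open they stand 13 mm farther back than shut.
Start: joints at [1.102, 0.264, 1.604, -0, 1.274, -0.037], TCP at [0.282, 0.613, 0.304] pointing down, gripper open.
Joint ranges: [-2.63, 2.63], [-0.94, 2.18], [0.31, 2.57], [-1.31, 4.45], [0, 2.66], [-2.55, 2.55]. Speed limits (rad/s): [2.57, 2.57, 3.14, 3.14, 3.14, 3.14].

## Interface

Orientations are given as a rotation vector (axis times angle).
In Python, from workcell import read_state, read_camera, calibration, finish_job, look_for, cut_out, tip_of, nose_length gives the robot as it stands.
- The arm moves only by the tool step_arm, never from a script. Its argument "targets" is a list of rows, each a list of 3 entries, a list of its own where there are three numbers: the turn, a rotation vector about the tool's x, y, z in rad, then the shift along the tool's x, y, z in mm, then the finger opening in mm, from 0 to 85.4. In form: [[[ax, ay, az], [x, y, z], grip], ...]. A call has 1 to 5 rows; each row shifts and turns the commanded pose from where the row before left it, along the tool's axes as they then stand; what a row does not reach is not made up. A row lasts 1/12 s, in which the tool goes at most 41.7 mm and 7.16 degrees, less where a joint would pass 70% of its speed; a pose out of reach is approached as far as the arm can. A call with a gripper value outside its range is refused whole. The fingers move at their own pace and stop on an object; "grip_force" is the grip in N (left out, the last holds). Time passes only in rows, so rows that do not move let the fingers close. It gives the time, the measured TCP pose, the force, the opening and the grip force at its end, in the units of the state.
- read_state(): the state, without advancing time (a new reading comes with each control period).
- read_camera(name): name is "scene" or "top" or "wrist"; returns the picture (420x560x3 uint8, red, green, blue); there is no depth.
- calibration(name): a dict with "camera_matrix" (3x3 intrinsics, pixels), "R" (3x3) and "t" (3): a world point X has camera coordinates R X + t. Camera axes: x right, y down, z forward; pixel columns grow to the right and rows downward; lengths in m; the calibration is good to about 2 mm. A picture is of the moment at which its call begins: read the wrist's pose just before it. calibration takes no time and is no camera call; for the wrist camera it gives the pose at the moment of the call.
- finish_job(): hands the job in; it is judged then, once.
Trained networks look in the newest picture that a camera, given by its name, has taken for a name from the list of things; names that differ only in an ending like _2 or _b are one class to them, and where a whole thing is asked for, a point or a joint stands for the part that bears it (a point fixed in the world has none). Each returns a list of dicts, best first, with "score" (0 to 1); they miss things now and then, are a little off and sometimes report something else, mostly with a low value. They report only what shows in the picture. A call takes as long as a camera call.
- look_for(camera, query): "extent" ([left, top, right, bottom] in pixels, round what is visible of it).
- cut_out(camera, query): "region" (420x560 bool, what is visible of it) and "extent" ([left, top, right, bottom] in pixels, round what is visible of it).
- tip_of(camera, query): "at" ([row, column] in pixels: a listed point, or the origin of a listed thing).
The state is a dict: "time": time; "q": joint angles; "joint_vel": joint speeds; "joint_torque": joint torques, N m; "tool_pos": TCP position; "tcp_rot": TCP orientation; "wrist_force": force on the tool from outside, world axes, zero at the start; "torque": the same for the moment, N m; "width": opening from 0.0 (shut) to 1.0 (fully open); "grip_force": force on a finger pad.
Only numpy, scipy, OpenCV 4.12 (cv2) and the standard library are available. Lean on these libraries where they do the work, as an engineer would, in place of code of your own. Each camera call takes 0.05 s, during which the arm holds its last target. There are 200 camera calls.

## Task

The air compressor has cut out on overload with its switch still on. At its switch box on the bench - the longer of the two sloping boxes, with three controls in a row, the highest a thin reset pin that has popped out - press the big mushroom OFF button so that the flat ON button pops up, then push the reset pin in until it stays, and then press the flat ON button until it latches in. Only press with the fingertips and grip or lift nothing; do not press the bench grinder's shorter two-button box, and leave the tools and other things where they are.

Things in the scene. Friction and masses are not known exactly. Their poses are not given: they have to be found in the camera images.
- switch_box: compressor's fixed switch box, grey, 180 mm long (x), 100 wide (y), 65 deep, tilted on a steel bracket. Origin on the bench under the lid's centre; x points away from its front, z up. Lid slopes 15 deg down to the front (-x): centre 100 mm high, edges 77 and 124. Along its midline from the lid's centre: OFF at -52, ON +6, pin +60 mm. Foot x -96 to 108 mm, 112 wide; conduit pipe behind at x 140
- off_button_top (a point): centre of the top of the mushroom OFF button (black, head 36 mm across, top slightly domed); moves with it. Its z axis is the lid's outward normal: press along -z. Its top stands 24 mm above the lid when out, 17 mm when in
- on_button_top (a point): centre of the flat top of the ON button (black, 24 mm across); moves with it. Its z axis is the lid's outward normal: press along -z. Its top stands 12 mm above the lid when out, 5 mm when in; a steel collar 31 mm across stands 2.5 mm above the lid round it
- reset_pin_top (a point): centre of the top of the overload reset pin (black, 10 mm across); moves with it. Its z axis is the lid's outward normal: press along -z. Its top stands 15 mm above the lid when popped out, 7 mm when in; a steel collar 19 mm across stands 4.5 mm above the lid round it
- off_button (a joint): travel of the OFF button in m: 0 = out (switched on), 0.007 = fully in (switched off). It is linked to the ON button: when one goes in the other comes out (OFF travel + ON travel = 0.007). The pair has an over-centre spring: about 6 N to start it, it snaps over past the middle and stays there. Starts out
- on_button (a joint): travel of the ON button in m: 0 = out (switched off), 0.007 = latched fully in (switched on). About 6 N to start it, snaps over past the middle and stays. Starts in
- reset_pin (a joint): travel of the reset pin in m: 0 = popped out (tripped), 0.008 = fully in (reset). About 7 N to start it, snaps over past the middle and stays. Starts out
- grinder_box: bench grinder's fixed switch box, not to be used: same look, shorter, 140 mm long (x), 90 wide (y), 60 deep, only a mushroom button in front and a flat one behind it, no pin. Origin on the bench under the lid's centre, axes and slope as the other; lid's centre 90 mm high. Foot 165 by 102 mm, conduit behind at x 120. Stands beside the switch box, on either side
- grinder_on (a joint): travel of the flat button of the grinder's box in m: 0 = out, 0.007 = in; springs back. Leave it
- grinder_off (a joint): travel of the mushroom button of the grinder's box in m: 0 = out, 0.007 = in; springs back. Leave it
- wrench: steel open-end wrench, 170 mm long, lying along its x on the bench beside the switch box (its +y side); leave it
- screwdriver: screwdriver, 180 mm long, lying along its x on the bench beside the grinder's box (its +y side); leave it
- socket: steel wrench socket, 27 mm across, 40 mm high, standing on the bench before the switch box; origin under it; leave it
- tape_measure: grey tape measure, 68 x 36 x 62 mm, standing on the bench before the grinder's box; origin under it; leave it
- grinding_disc: dark grinding disc, 115 mm across, 6 mm thick, lying flat at the left rear of the bench; leave it
- spray_can: spray can, 54 mm across, 155 mm high, standing behind and between the two boxes; origin under it; leave it
- mug: white mug, 82 mm across, 92 mm high, at the bench's left; origin under it; leave it
- bolt_jar: glass jar with steel cap, 68 mm across, 85 mm high, at the bench's right; origin under it; leave it

How it is judged:
By the outcome, as a careful person would: the job done as asked, in the order asked, and still so for the second after the job is handed in, with the robot touching nothing.
It also fails if it takes over 45 s, if anything falls off the work surface, if the arm or the gripper's body presses on something with over 40 N, if the wrist force passes 120 N, or if a joint passes its speed limit or range.

## Working session

There is one attempt and no reset: what is moved stays moved. The work goes in short steps, Python scripts to look and compute and a tool call to move; the robot and the scene stay as the last step left them, time stands still between calls to the robot, and variables do not carry over. Pictures are saved under pics/ and viewed, at most 10 in all, crops included, and the job is handed in when it is done.

Besides the shell and the picture viewer there is one more tool, called in YAML: its name, and indented under it one key for each argument. step_arm: Moves the arm, as the interface text tells. Its arguments: {"type":"object","properties":{"targets":{"type":"array","items":{"type":"array"}},"grip_force":{"type":"number"}},"required":["targets"]}

```bash
mkdir -p pics; cat > h.py <<'E'
import numpy as np, cv2
from workcell import *
from scipy.spatial.transform import Rotation as R
def ray(c,rc):
    k=calibration(c);K=np.array(k["camera_matrix"]);Rm=np.array(k["R"]);t=np.array(k["t"])
    d=Rm.T@np.linalg.inv(K)@np.array([rc[1],rc[0],1.]);return -Rm.T@t,d/np.linalg.norm(d)
def tri(rs):
    A=sum(np.eye(3)-np.outer(d,d) for o,d in rs);b=sum((np.eye(3)-np.outer(d,d))@o for o,d in rs)
    return np.linalg.solve(A,b)
def proj(c,X):
    k=calibration(c);p=np.array(k["camera_matrix"])@(np.array(k["R"])@X+np.array(k["t"]));return p[:2]/p[2]
E
python3 - <<'E'
from h import *
ims=[]
for c in ["scene","top"]:
    im=read_camera(c);ims.append(im)
    for n in ["off_button_top","on_button_top","reset_pin_top","switch_box","grinder_box"]:
        print(c,n,[(np.round(d["at"],1),round(d["score"],2)) for d in tip_of(c,n)[:3]])
    cv2.imwrite(f"pics/{c}0.png",im[:,:,::-1])
print(read_state())
E
```

```text
scene off_button_top [(array([184. , 290.8]), 0.41)]
scene on_button_top [(array([192.1, 307.1]), 0.4)]
scene reset_pin_top [(array([193.9, 305.9]), 0.19)]
scene switch_box [(array([208.5, 304.6]), 0.97), (array([229.4, 228.4]), 0.64)]
scene grinder_box [(array([253.9, 208.5]), 0.92)]
top off_button_top [(array([234.3, 235.3]), 0.57), (array([223.5, 233.4]), 0.4)]
top on_button_top [(array([213.2, 231.3]), 0.39)]
top reset_pin_top []
top switch_box [(array([222.7, 235.5]), 0.79)]
top grinder_box [(array([236.7, 345.1]), 0.74), (array([192.4, 120.8]), 0.7)]
{'time': 0.6, 'q': array([ 1.10211467e+00,  2.63864217e-01,  1.60396220e+00,  2.39669835e-05,
        1.27367808e+00, -3.69218372e-02]), 'joint_vel': array([-1.00804828e-03, -8.87284379e-05, -1.57391922e-04, -2.11268387e-03,
        1.23894108e-03, -1.12284242e-03]), 'joint_torque': array([-3.71637516e-04, -5.14641488e+01, -3.67458737e+01, -1.42015210e-04,
        1.35152372e-03, -1.11998142e-05]), 'tool_pos': array([0.28248387, 0.61306612, 0.30392431]), 'tcp_rot': array([-6.72961862e-01, -3.06866842e+00, -1.43087186e-04]), 'wrist_force': array([-0.17452353, -0.16773407, -0.21955597]), 'torque': array([-0.01224482, -0.02137834, -0.03262143]), 'grip_force': 0.0, 'width': 0.9951118184527906}
```

View pics/scene0.png

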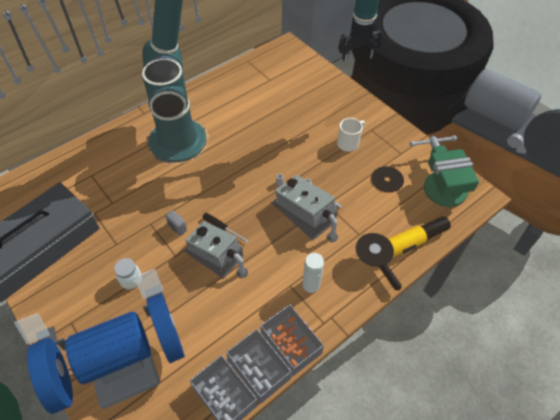

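View pics/top0.png

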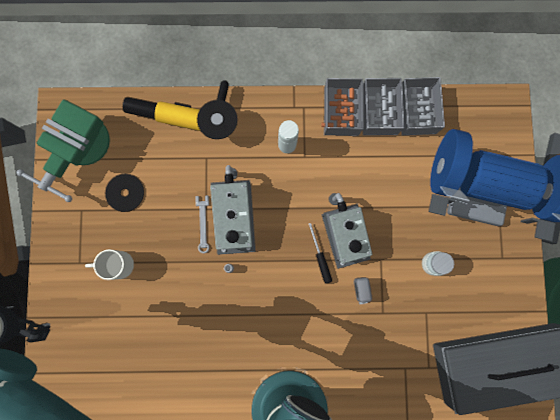

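The top view shows the switch box at about (col 232, row 215), with OFF at (232,236), ON at (231,213) and the pin at (231,195). The grinder's box is to its right at (348,235). In the scene view the switch box is at (307,205), next to the mug.

```bash
cat >> h.py <<'E'
# box-frame points (x,z) of tops: OFF out, ON in, pin out
s,c=np.sin(np.radians(15)),np.cos(np.radians(15))
def P(a,h): return np.array([a*c-h*s,0,.1+a*s+h*c])
def fit(obs,x0):
    # obs: list (camera calib dict, pixel(col,row), box point)
    from scipy.optimize import least_squares
    def f(p):
        r=[]
        for k,px,b in obs:
            X=R.from_euler('z',p[2]).apply(b)+[p[0],p[1],0]
            q=np.array(k["camera_matrix"])@(np.array(k["R"])@X+np.array(k["t"]));r+=list(q[:2]/q[2]-px)
        return r
    o=least_squares(f,x0,loss='soft_l1');return o.x,np.round(f(o.x),1)
def plan(p,a,h,gap,spin=0,L=None):
    """tool move (turn, shift mm) to put fingertips at gap above a lid point"""
    st=read_state();L=L or nose_length
    Rb=R.from_euler('z',p[2]);n=Rb.apply([-s,0,c]);X=Rb.apply(P(a,h+gap))+[p[0],p[1],0]
    R0=R.from_rotvec(st["tcp_rot"])
    cand=[]
    for y in np.arange(-180,180,90):
        y=np.radians(y)+spin
        Rt=Rb*R.from_euler('y',-15,degrees=True)*R.from_euler('z',y)*R.from_euler('x',180,degrees=True)
        cand.append(((R0.inv()*Rt).magnitude(),Rt))
    Rt=min(cand,key=lambda q:q[0])[1]
    T=X+n*L
    return (R0.inv()*Rt).as_rotvec(),R0.inv().apply(T-st["tool_pos"])*1e3,Rt.inv().apply(T-st["tool_pos"])*1e3,T
E
python3 - <<'E'
from h import *
L=nose_length() if callable(nose_length) else nose_length
k=calibration("top")
p,r=fit([(k,(232,236),P(-.052,.024)),(k,(231,213),P(.006,.005)),(k,(231,195),P(.06,.015))],[.6,.1,0])
print(p,r,L)
ks=calibration("scene")
for a,h in[(-.052,.024),(.006,.005),(.06,.015)]:
    X=R.from_euler('z',p[2]).apply(P(a,h))+[p[0],p[1],0];print(X.round(3),proj("scene",X).round(0))
kw=calibration("wrist");st=read_state();Rt=R.from_rotvec(st["tcp_rot"])
cam=-np.array(kw["R"]).T@kw["t"]
print("cam in tool",Rt.inv().apply(cam-st["tool_pos"]).round(3),"axis",Rt.inv().apply(np.array(kw["R"])[2]).round(2), "fx",kw["camera_matrix"][0][0])
print(Rt.as_matrix().round(2))
for a,h,g in[(-.052,.024,.12)]: print(plan(p,a,h,g,L=L))
print(proj("wrist",np.array([p[0],p[1],.1])))
E
```

```text
[0.53849616 0.15190933 0.00904099] [-0.2  0.   0.6  0.7 -0.3 -0.8] 0.0726
[0.482 0.151 0.11 ] [291. 181.]
[0.543 0.152 0.106] [304. 193.]
[0.593 0.152 0.13 ] [315. 199.]
cam in tool [ 0.082  0.    -0.069] axis [-0.32  0.    0.95] fx 340.5083071860219
[[-0.91  0.42  0.  ]
 [ 0.42  0.91  0.  ]
 [ 0.    0.   -1.  ]]
(array([-0.05760815, -0.25753648, -0.43828288]), array([-329.37280161, -357.05117786,    8.12513599]), array([-138.47209286, -463.45252332,   45.55482419]), array([0.43221216, 0.15094839, 0.29576094]))
[ 34.61366072 530.49447128]
```

step_arm:
  targets:
    - [[0,0,0],[-27.5,-29.75,0.5],0]
    - [[0,0,0],[-27.5,-29.75,0.5],0]
    - [[0,0,0],[-27.5,-29.75,0.5],0]
    - [[0,0,0],[-27.5,-29.75,0.5],0]
    - [[0,0,0],[-27.5,-29.75,0.5],0]
  grip_force: 40

```text
time: 1.02
tool_pos: [0.3453, 0.4188, 0.3014]
tcp_rot: [0.672, 3.069, 0.0]
wrist_force: [0.5, 0.1, -0.4]
width: 0.303
grip_force: 0.0
```

step_arm:
  targets:
    - [[0,0,0],[-27.5,-29.75,0.5],0]
    - [[0,0,0],[-27.5,-29.75,0.5],0]
    - [[0,0,0],[-27.5,-29.75,0.5],0]
    - [[0,0,0],[-27.5,-29.75,0.5],0]
    - [[0,0,0],[-27.5,-29.75,0.5],0]

```text
time: 1.43
tool_pos: [0.4079, 0.226, 0.2993]
tcp_rot: [0.672, 3.068, 0.001]
wrist_force: [1.3, -0.4, 0.8]
width: 0.0
grip_force: 0.0
```

step_arm:
  targets:
    - [[0,0,0],[-27,-30,1],0]
    - [[0,0,0],[-27,-30,1],0]
    - [[-0.0115,-0.0515,-0.0877],[0,0,0],0]
    - [[-0.0115,-0.0515,-0.0877],[0,0,0],0]
    - [[-0.0115,-0.0515,-0.0877],[0,0,0],0]

```text
time: 1.85
tool_pos: [0.4324, 0.1492, 0.2972]
tcp_rot: [0.249, 2.97, 0.001]
wrist_force: [0.2, -0.5, 0.1]
width: 0.002
grip_force: 0.0
```

step_arm:
  targets:
    - [[-0.0115,-0.0515,-0.0877],[0,0,0],0]
    - [[-0.0115,-0.0515,-0.0877],[0,0,0],0]
    - [[0,0,0],[0,0,0],0]
    - [[0,0,0],[0,0,0],0]

```text
time: 2.18
tool_pos: [0.4311, 0.1506, 0.2971]
tcp_rot: [-0.01, 2.88, 0.002]
wrist_force: [-0.4, 1.2, 0.8]
width: -0.003
grip_force: 0.0
```

```bash
python3 - <<'E'
from h import *
L=nose_length() if callable(nose_length) else nose_length
p0=[.5385,.1519,.009]
k=calibration("wrist");im=read_camera("wrist")
print(L)
cv2.imwrite("pics/w1.png",im[:,:,::-1])
for n,a,h in[("off_button_top",-.052,.024),("on_button_top",.006,.005),("reset_pin_top",.06,.015)]:
    X=R.from_euler('z',p0[2]).apply(P(a,h))+[p0[0],p0[1],0]
    print(n,"pred",proj("wrist",X).round(0),[(np.round(d["at"][::-1],1),round(d["score"],2)) for d in tip_of("wrist",n)[:2]])
E
```

```text
0.0726
off_button_top pred [287. 204.] [(array([287.6, 202.9]), 0.74)]
on_button_top pred [287. 258.] [(array([292.9, 256.4]), 0.83), (array([532.9, 252.7]), 0.65)]
reset_pin_top pred [287. 315.] [(array([186.7, 316.1]), 0.5)]
```

View pics/w1.png

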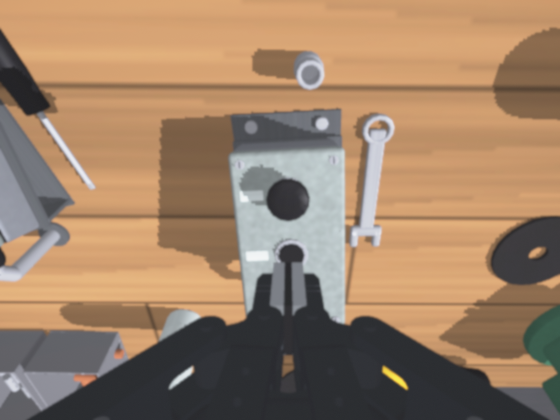

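The wrist view, with the robot side up, shows OFF at (288,201) and ON at (291,255). The lid's front corners are at (232,153) and (345,150). The pin is hidden by the fingers, and the box is turned by about 2–3°.

```bash
python3 - <<'E'
from h import *
k=calibration("wrist");kt=calibration("top")
Y=np.array([0,.05,0])
o=[(k,(287.8,201.5),P(-.052,.022)),(k,(291.5,255.5),P(.006,.005)),(k,(232,153),P(-.09,0)-Y),(k,(345,150),P(-.09,0)+Y)]
p,r=fit(o,[.54,.15,.0]);print(p,r)
t=[(kt,(232,236),P(-.052,.024)),(kt,(231,213),P(.006,.005)),(kt,(231,195),P(.06,.015))]
p,r=fit(o+t,[.54,.15,.0]);print(p,r)
L=nose_length() if callable(nose_length) else nose_length
for a,h,g in[(-.052,.024,.02),(.06,.015,.02),(.006,.012,.02)]:
    q=plan(p,a,h,g,L=L);print([x.round(3) for x in q])
st=read_state();Rt=R.from_rotvec(st["tcp_rot"])
print(proj("wrist",st["tool_pos"]+Rt.apply([0,0,L])).round(0),proj("wrist",st["tool_pos"]+Rt.apply([0,0,L+.013])).round(0))
E
```

```text
[0.53767542 0.15494973 0.04487885] [ 0.7  0.4 -0.7  1.6 -4.2 -0.   1.8 -1.1]
[0.53784701 0.15428396 0.03788591] [ 0.4  0.6 -1.4  1.7 -4.4 -0.3  1.7 -0.6 -0.5  0.3 -0.3  1.  -1.8 -0.5]
[array([-0.008, -0.001, -0.029]), array([  0.769,   0.202, 101.223]), array([  0.827,  -0.548, 101.221]), array([0.457, 0.151, 0.199])]
[array([-0.008, -0.001, -0.029]), array([-111.188,    3.504,  110.152]), array([-111.173,   -0.548,  110.221]), array([0.568, 0.155, 0.219])]
[array([-0.008, -0.001, -0.029]), array([-57.212,   1.969, 113.186]), array([-57.173,  -0.548, 113.221]), array([0.517, 0.153, 0.203])]
[287. 280.] [287. 267.]
```

step_arm:
  targets:
    - [[-0.008,0,-0.03],[0.8,0,0],0]
    - [[0,0,0],[0,-0.5,30],0]
    - [[0,0,0],[0,0,30],0]
    - [[0,0,0],[0,0,20],0]
    - [[0,0,0],[0,0,0],0]

```text
time: 2.8
tool_pos: [0.4496, 0.1501, 0.2144]
tcp_rot: [-0.057, 2.888, 0.004]
wrist_force: [-1.2, 0.0, -0.1]
width: -0.001
grip_force: 0.0
```

```bash
python3 - <<'E'
from h import *
L=nose_length() if callable(nose_length) else nose_length
im=read_camera("wrist");cv2.imwrite("pics/w2.png",im[:,:,::-1])
im=read_camera("scene");cv2.imwrite("pics/s2.png",cv2.resize(im[130:260,230:390,::-1],None,fx=4,fy=4,interpolation=3))
p=[.5378,.1543,.038]
print(L,read_state()["wrist_force"])
q=plan(p,-.052,.024,0,L=L);print([x.round(3) for x in q])
E
```

```text
0.0726 [-0.03462606  0.74894041  0.27179924]
[array([-0.   , -0.003,  0.002]), array([-0.833,  0.183, 40.474]), array([-0.722,  0.168, 40.476]), array([0.463, 0.151, 0.18 ])]
```

View pics/w2.png

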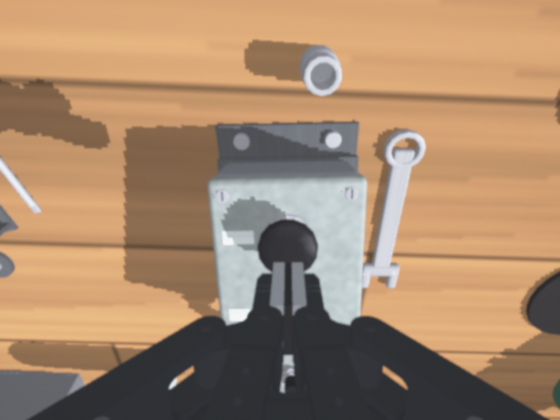

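View pics/s2.png

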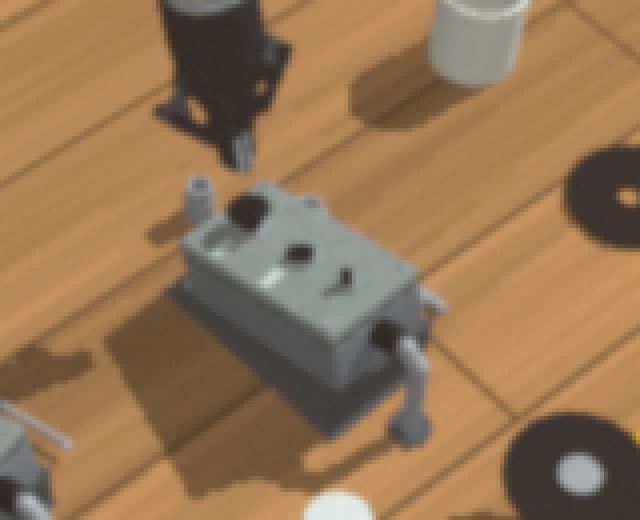

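The wrist view has OFF at (288,250), in line with the fingers at column 288. In the scene crop the fingertip is at (240,165), just above OFF at (248,212). ON is at (298,253) and the pin, popped out, at (345,277).

step_arm:
  targets:
    - [[0,0,0],[-0.7,0,14],0]
    - [[0,0,0],[0,0,10],0]
    - [[0,0,0],[0,0,6],0]
    - [[0,0,0],[0,0,4],0]
    - [[0,0,0],[0,0,2],0]

```text
time: 3.32
tool_pos: [0.4616, 0.1514, 0.1847]
tcp_rot: [-0.058, 2.88, 0.007]
wrist_force: [-0.3, -0.3, -0.1]
width: 0.002
grip_force: 0.0
```

step_arm:
  targets:
    - [[0,0,0],[0,0,2],0]
    - [[0,0,0],[0,0,2],0]
    - [[0,0,0],[0,0,0],0]

```text
time: 3.57
tool_pos: [0.4626, 0.1514, 0.1809]
tcp_rot: [-0.058, 2.879, 0.007]
wrist_force: [-0.8, -0.5, -0.2]
width: -0.005
grip_force: 0.0
```

step_arm:
  targets:
    - [[0,0,0],[0,0,1],0]
    - [[0,0,0],[0,0,1],0]
    - [[0,0,0],[0,0,0],0]

```text
time: 3.82
tool_pos: [0.4633, 0.1515, 0.1795]
tcp_rot: [-0.058, 2.879, 0.008]
wrist_force: [-1.7, -0.1, 3.9]
width: 0.001
grip_force: 2.1
```

step_arm:
  targets:
    - [[0,0,0],[0,0,1.5],0]
    - [[0,0,0],[0,0,1.5],0]
    - [[0,0,0],[0,0,1.5],0]
    - [[0,0,0],[0,0,1],0]
    - [[0,0,0],[0,0,0],0]

```text
time: 4.23
tool_pos: [0.4645, 0.1514, 0.1735]
tcp_rot: [-0.058, 2.88, 0.007]
wrist_force: [-1.1, 0.3, 2.1]
width: -0.002
grip_force: 1.0
```

step_arm:
  targets:
    - [[0,0,0],[0,0,1],0]
    - [[0,0,0],[0,0,0.5],0]
    - [[0,0,0],[0,0,0],0]

```text
time: 4.48
tool_pos: [0.4647, 0.1515, 0.1734]
tcp_rot: [-0.058, 2.88, 0.007]
wrist_force: [-9.8, -1.7, 14.5]
width: 0.002
grip_force: 8.4
```

step_arm:
  targets:
    - [[0,0,0],[0,0,-10],0]
    - [[0,0,0],[0,0,-20],0]
    - [[0,0,0],[-28,0,0],0]
    - [[0,0,0],[-28,0,0],0]
    - [[0,0,0],[-28,0,0],0]

```text
time: 4.9
tool_pos: [0.5392, 0.1546, 0.224]
tcp_rot: [-0.059, 2.878, 0.008]
wrist_force: [-0.1, -0.7, -0.4]
width: -0.0
grip_force: 0.0
```

step_arm:
  targets:
    - [[0,0,0],[-28,0,0],0]
    - [[0,0,0],[0,0,0],0]
    - [[0,0,0],[0,0,0],0]

```text
time: 5.15
tool_pos: [0.5668, 0.1555, 0.2309]
tcp_rot: [-0.057, 2.878, 0.008]
wrist_force: [-0.3, 0.2, -0.0]
width: 0.0
grip_force: 0.0
```

```bash
python3 - <<'E'
from h import *
L=nose_length() if callable(nose_length) else nose_length
p=[.5378,.1543,.038]
im=read_camera("wrist");cv2.imwrite("pics/w3.png",im[:,:,::-1])
for n,a,h in[("off_button_top",-.052,.017),("on_button_top",.006,.012),("reset_pin_top",.06,.015)]:
    X=R.from_euler('z',p[2]).apply(P(a,h))+[p[0],p[1],0]
    print(n,"pred",proj("wrist",X).round(0),[(np.round(d["at"][::-1],1),round(d["score"],2)) for d in tip_of("wrist",n)[:2]])
print([x.round(3) for x in plan(p,.06,.015,0,L=L)],read_state()["wrist_force"])
E
```

```text
off_button_top pred [287.  26.] [(array([286.5,  16.8]), 0.61)]
on_button_top pred [287. 156.] [(array([288.5, 150. ]), 0.85), (array([289.3,  84.6]), 0.38)]
reset_pin_top pred [287. 255.] [(array([292.7, 243.5]), 0.61), (array([403.9,  79.2]), 0.37)]
[array([ 0.   , -0.002,  0.003]), array([-1.483, -0.102, 30.42 ]), array([-1.417, -0.098, 30.423]), array([0.573, 0.156, 0.2  ])] [-0.92563999 -0.30029889 -0.6605365 ]
```

View pics/w3.png

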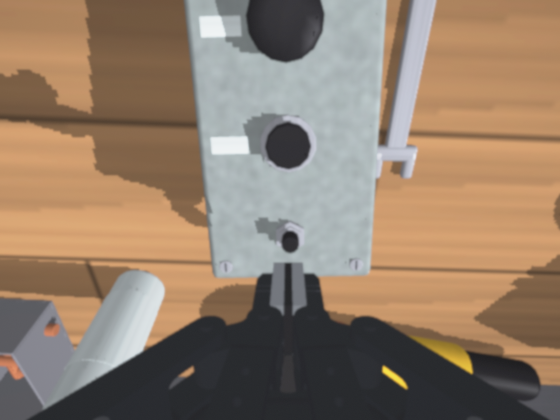

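The wrist view shows OFF at (286,20), ON at (288,146) and now raised, the pin at (290,241), and the lid's rear corners at (213,276) and (371,275). The rows sit 6–14 px above the prediction, so I'll refit.

```bash
python3 - <<'E'
from h import *
k=calibration("wrist")
Y=np.array([0,.05,0])
o=[(k,(286,18),P(-.052,.017)),(k,(288.3,146.5),P(.006,.012)),(k,(290.3,240),P(.06,.015)),(k,(213,275),P(.09,0)-Y),(k,(371,274),P(.09,0)+Y)]
p,r=fit(o,[.54,.15,.0]);print(p,r)
L=nose_length() if callable(nose_length) else nose_length
print([x.round(3) for x in plan(p,.06,.015,0,L=L)])
# free height too
o2=lambda dz:[(a,b,q+[0,0,dz]) for a,b,q in o]
for dz in(-.006,-.003,.003): print(dz,*fit(o2(dz),[.54,.15,0]))
E
```

```text
[0.53157152 0.15484605 0.06150327] [-0.1 -4.1  0.2 -0.5  0.1  6.3 -2.6  7.   1.5  5.5]
[array([-0.006, -0.002, -0.02 ]), array([ 4.517,  1.525, 28.825]), array([ 4.551,  1.442, 28.824]), array([0.567, 0.157, 0.2  ])]
-0.006 [0.53328381 0.15498885 0.06367156] [-0.2 -0.6  0.3 -1.9  0.3  1.9 -0.1  2.2 -0.5  0.6]
-0.003 [0.53264635 0.15492982 0.06316808] [-0.2 -1.7  0.3 -0.8  0.3  4.4 -1.2  4.8  0.5  3.2]
0.003 [0.5303613  0.15477923 0.06062032] [-0.1 -6.9  0.2 -0.4  0.   8.1 -4.   9.1  2.6  7.7]
```

```bash
python3 - <<'E'
from h import *
from scipy.optimize import least_squares
k=calibration("wrist");st=read_state();K=np.array(k["camera_matrix"])
Rt=R.from_rotvec(st["tcp_rot"]);Rc=R.from_matrix(k["R"]).inv()  # cam->world
cam=-np.array(k["R"]).T@k["t"]
Rtc=Rt.inv()*Rc;tc=Rt.inv().apply(cam-st["tool_pos"])
Y=np.array([0,.05,0])
W=[((st["tool_pos"],st["tcp_rot"]),[((286,18),P(-.052,.015)),((288.3,146.5),P(.006,.012)),((290.3,240),P(.06,.015)),((213,275),P(.09,0)-Y),((371,274),P(.09,0)+Y)]),
(([.4311,.1506,.2971],[-.01,2.88,.002]),[((287.8,200.5),P(-.052,.022)),((291.5,255.5),P(.006,.005)),((232,153),P(-.09,0)-Y),((345,150),P(-.09,0)+Y)]),
(([.4498,.1501,.2140],[-.057,2.885,.005]),[((210,183),P(-.09,0)-Y),((365,179),P(-.09,0)+Y)])]
kt=calibration("top")
def f(v,raw=False):
    r=[]
    for (tp,tr),ob in W:
        Rw=R.from_rotvec(tr)
        for px,b in ob:
            X=R.from_euler('z',v[2]).apply(b)+[v[0],v[1],0]
            xc=(Rtc*R.from_rotvec(v[6:9])).inv().apply(Rw.inv().apply(X-np.array(tp))-tc-v[3:6])
            q=K@xc;r+=list((q[:2]/q[2]-px)/1.5)
    if raw: return np.round(np.array(r)*1.5,1)
    return np.r_[r,v[3:6]/.002,v[6:9]/.006]
o=least_squares(f,np.r_[.535,.155,.05,np.zeros(6)],loss='soft_l1');print(o.x.round(4),f(o.x,True))
L=nose_length() if callable(nose_length) else nose_length
print([x.round(3) for x in plan(o.x[:3],.06,.015,0,L=L)])
E
```

```text
[ 5.289e-01  1.539e-01  5.940e-02 -6.000e-04 -3.000e-04 -1.050e-02
  2.650e-02 -4.200e-03  1.000e-04] [ 0.4  6.   0.4  0.3  0.2  3.1  0.2  3.9 -1.1  2.8  0.5 -1.9  0.3 -1.3
 -3.4 -0.8 -0.2 -3.7 -2.4 -9.3  2.6 -8.3]
[array([-0.005, -0.002, -0.018]), array([ 7.087,  0.568, 28.144]), array([ 7.139,  0.542, 28.131]), array([0.564, 0.156, 0.2  ])]
```

step_arm:
  targets:
    - [[-0.003,0,-0.02],[-10,1,10],0]
    - [[0,0,0],[0,0,14],0]
    - [[0,0,0],[0,0,0],0]
    - [[0,0,0],[0,0,0],0]

```text
time: 5.68
tool_pos: [0.5794, 0.157, 0.2082]
tcp_rot: [-0.088, 2.882, 0.007]
wrist_force: [-1.2, -0.1, -0.2]
width: 0.005
grip_force: 0.0
```

```bash
python3 - <<'E'
from h import *
L=nose_length() if callable(nose_length) else nose_length
im=read_camera("wrist");cv2.imwrite("pics/w4.png",cv2.resize(im[120:320,190:390,::-1],None,fx=3,fy=3,interpolation=3))
st=read_state();Rt=R.from_rotvec(st["tcp_rot"])
for dx,dz in[(0,0),(.011,0),(0,.005),(.011,.005),(.02,.005)]: print(dx,dz,proj("wrist",st["tool_pos"]+Rt.apply([dx,0,L+dz])).round(1))
print([(np.round(d["at"][::-1],1),round(d["score"],2)) for d in tip_of("wrist","reset_pin_top")[:2]])
print(st["tool_pos"],st["wrist_force"])
E
```

```text
0 0 [286.7 280.2]
0.011 0 [286.6 259.2]
0 0.005 [286.7 275. ]
0.011 0.005 [286.7 254.4]
0.02 0.005 [286.6 236.9]
[(array([290.5, 252.7]), 0.68)]
[0.57994266 0.15713511 0.20902865] [-0.59293604  0.28194173  0.14936741]
```

View pics/w4.png

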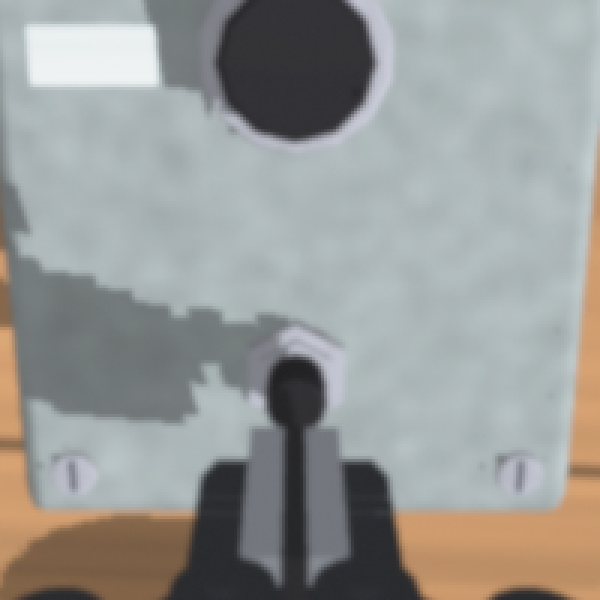

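The crop (3×, offset 190,120) shows the popped-out pin's top at about (297,404), i.e. image (289,254.5). The finger's front edge is at crop row 428, i.e. image row 262.7. That puts the pin about 13 mm ahead of the tip's centre along tool x and 0.5 mm along y.

step_arm:
  targets:
    - [[0,0,0],[13,0.5,0],0]
    - [[0,0,0],[0,0,2],0]
    - [[0,0,0],[0,0,1.5],0]
    - [[0,0,0],[0,0,0],0]

```text
time: 6.12
tool_pos: [0.5696, 0.1571, 0.2031]
tcp_rot: [-0.088, 2.878, 0.008]
wrist_force: [-0.2, -0.6, -0.2]
width: -0.002
grip_force: 0.0
```

step_arm:
  targets:
    - [[0,0,0],[0,0,1],0]
    - [[0,0,0],[0,0,1],0]
    - [[0,0,0],[0,0,1],0]
    - [[0,0,0],[0,0,0],0]

```text
time: 6.45
tool_pos: [0.5706, 0.1571, 0.2]
tcp_rot: [-0.087, 2.878, 0.008]
wrist_force: [-0.4, 0.6, -0.3]
width: -0.002
grip_force: 0.0
```

step_arm:
  targets:
    - [[0,0,0],[0,0,1],0]
    - [[0,0,0],[0,0,1],0]
    - [[0,0,0],[0,0,0],0]

```text
time: 6.7
tool_pos: [0.571, 0.1571, 0.1983]
tcp_rot: [-0.087, 2.878, 0.008]
wrist_force: [-1.4, -0.3, 2.9]
width: 0.001
grip_force: 1.8
```

step_arm:
  targets:
    - [[0,0,0],[0,0,1],0]
    - [[0,0,0],[0,0,1],0]
    - [[0,0,0],[0,0,0],0]

```text
time: 6.95
tool_pos: [0.571, 0.157, 0.1954]
tcp_rot: [-0.087, 2.879, 0.008]
wrist_force: [0.3, 0.3, 1.2]
width: 0.001
grip_force: 0.0
```

step_arm:
  targets:
    - [[0,0,0],[0,0,1],0]
    - [[0,0,0],[0,0,1],0]
    - [[0,0,0],[0,0,1],0]
    - [[0,0,0],[0,0,0],0]

```text
time: 7.28
tool_pos: [0.5718, 0.1571, 0.1927]
tcp_rot: [-0.087, 2.879, 0.008]
wrist_force: [-0.2, -0.0, -0.9]
width: -0.001
grip_force: 0.0
```

step_arm:
  targets:
    - [[0,0,0],[0,0,1],0]
    - [[0,0,0],[0,0,0.7],0]
    - [[0,0,0],[0,0,0],0]

```text
time: 7.53
tool_pos: [0.5724, 0.1572, 0.192]
tcp_rot: [-0.087, 2.879, 0.008]
wrist_force: [-2.0, 0.5, 3.4]
width: 0.001
grip_force: 1.9
```

step_arm:
  targets:
    - [[0,0,0],[0,0,0.7],0]
    - [[0,0,0],[0,0,0.5],0]
    - [[0,0,0],[0,0,0],0]

```text
time: 7.78
tool_pos: [0.5725, 0.1572, 0.1918]
tcp_rot: [-0.087, 2.879, 0.008]
wrist_force: [-7.5, -1.6, 10.3]
width: 0.003
grip_force: 6.2
```

step_arm:
  targets:
    - [[0,0,0],[0,0,-5],0]
    - [[0,0,0],[0,0,-15],0]
    - [[0,0,0],[18,0,0],0]
    - [[0,0,0],[18,0,0],0]
    - [[0,0,0],[0,0,7],0]

```text
time: 8.2
tool_pos: [0.5323, 0.1547, 0.1933]
tcp_rot: [-0.088, 2.88, 0.008]
wrist_force: [-0.2, 0.2, -1.3]
width: -0.001
grip_force: 0.0
```

step_arm:
  targets:
    - [[0,0,0],[0,0,0],0]
    - [[0,0,0],[0,0,0],0]

```text
time: 8.37
tool_pos: [0.535, 0.1549, 0.1932]
tcp_rot: [-0.088, 2.879, 0.008]
wrist_force: [0.4, -1.0, -0.2]
width: 0.003
grip_force: 0.0
```

```bash
python3 - <<'E'
from h import *
L=nose_length() if callable(nose_length) else nose_length
im=read_camera("wrist");cv2.imwrite("pics/w5.png",cv2.resize(im[120:320,190:390,::-1],None,fx=3,fy=3,interpolation=3))
im=read_camera("scene");cv2.imwrite("pics/s5.png",cv2.resize(im[150:230,260:350,::-1],None,fx=7,fy=7,interpolation=3))
st=read_state();Rt=R.from_rotvec(st["tcp_rot"])
for dx,dz in[(0,0),(.011,0),(0,.007),(.01,.007),(.02,.007)]: print(dx,dz,proj("wrist",st["tool_pos"]+Rt.apply([dx,0,L+dz])).round(1))
read_camera("wrist")
print([(np.round(d["at"][::-1],1),round(d["score"],2)) for d in tip_of("wrist","on_button_top")[:2]])
print(st["tool_pos"],st["wrist_force"])
E
```

```text
0 0 [286.7 280.3]
0.011 0 [286.7 259.2]
0 0.007 [286.7 273. ]
0.01 0.007 [286.7 254.5]
0.02 0.007 [286.7 235.2]
[(array([283.4, 239.2]), 0.82)]
[0.53571583 0.15502638 0.19397225] [-0.05455263  0.5770364   0.07401257]
```

View pics/w5.png

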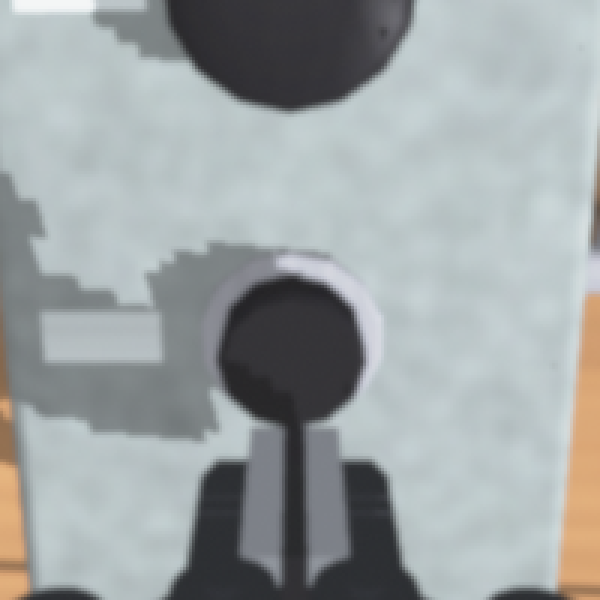

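View pics/s5.png

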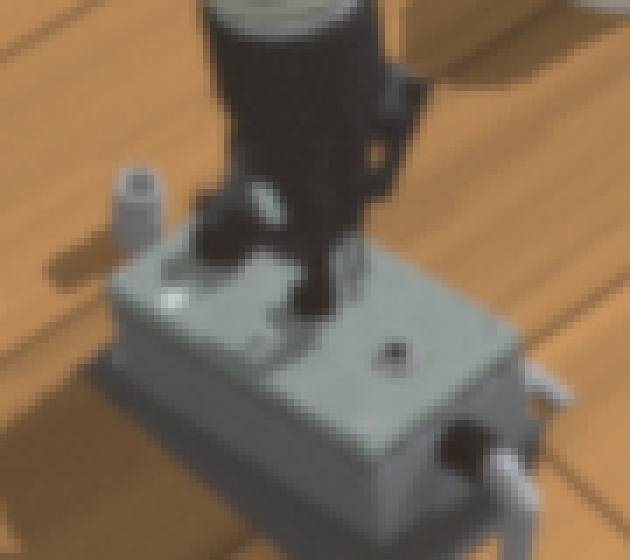

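The crop shows ON raised, with its top at (292,355), i.e. image (287.3,238.3), about 19 mm ahead of the tip's centre and centred sideways. The scene crop shows the pin down in its collar at (395,352).

step_arm:
  targets:
    - [[0,0,0],[19,0,0],0]
    - [[0,0,0],[0,0,3],0]
    - [[0,0,0],[0,0,3],0]
    - [[0,0,0],[0,0,1],0]
    - [[0,0,0],[0,0,0],0]

```text
time: 8.98
tool_pos: [0.5183, 0.1538, 0.1817]
tcp_rot: [-0.087, 2.88, 0.008]
wrist_force: [-4.5, -0.5, 2.1]
width: 0.0
grip_force: 1.9
```

step_arm:
  targets:
    - [[0,0,0],[0,0,1],0]
    - [[0,0,0],[0,0,1],0]
    - [[0,0,0],[0,0,1],0]
    - [[0,0,0],[0,0,0],0]

```text
time: 9.32
tool_pos: [0.5195, 0.154, 0.1791]
tcp_rot: [-0.087, 2.878, 0.008]
wrist_force: [0.5, -1.0, -0.3]
width: -0.002
grip_force: 0.0
```

step_arm:
  targets:
    - [[0,0,0],[0,0,1],0]
    - [[0,0,0],[0,0,1],0]
    - [[0,0,0],[0,0,1],0]
    - [[0,0,0],[0,0,0],0]

```text
time: 9.65
tool_pos: [0.5198, 0.1539, 0.176]
tcp_rot: [-0.087, 2.879, 0.008]
wrist_force: [0.6, 0.0, 0.1]
width: 0.001
grip_force: 0.0
```

step_arm:
  targets:
    - [[0,0,0],[0,0,1],0]
    - [[0,0,0],[0,0,0.7],0]
    - [[0,0,0],[0,0,0],0]

```text
time: 9.9
tool_pos: [0.52, 0.154, 0.1759]
tcp_rot: [-0.087, 2.879, 0.008]
wrist_force: [-7.0, -1.2, 11.5]
width: -0.001
grip_force: 6.4
```

step_arm:
  targets:
    - [[0,0,0],[0,0,-10],0]
    - [[0,0,0],[0,0,-30],0]
    - [[0,0,0],[0,0,-35],0]
    - [[0,0,0],[0,0,-35],0]
    - [[0,0,0],[0,0,0],0]

```text
time: 10.32
tool_pos: [0.4945, 0.1536, 0.2896]
tcp_rot: [-0.087, 2.865, 0.013]
wrist_force: [2.0, 0.5, 1.8]
width: 0.002
grip_force: 0.0
```

step_arm:
  targets:
    - [[0,0,0],[-30,0,0],0]
    - [[0,0,0],[-30,0,0],0]
    - [[0,0,0],[-30,0,0],0]
    - [[0,0,0],[0,0,0],0]
    - [[0,0,0],[0,0,0],0]

```text
time: 10.73
tool_pos: [0.5798, 0.1579, 0.3047]
tcp_rot: [-0.086, 2.878, 0.008]
wrist_force: [-0.6, -0.8, 0.1]
width: 0.0
grip_force: 0.0
```

```bash
python3 - <<'E'
from h import *
im=read_camera("wrist");cv2.imwrite("pics/w6.png",cv2.resize(im[0:300,150:430,::-1],None,fx=2,fy=2,interpolation=3))
print(read_state()["wrist_force"])
E
```

```text
[-1.14313283 -0.42889618 -0.94378865]
```

View pics/w6.png

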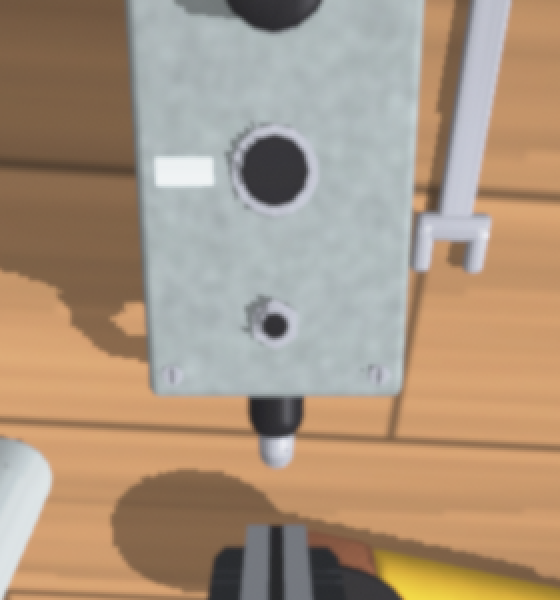

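The crop shows ON at (275,170) nearly flush in its collar and the pin at (275,325) down in its collar. The wrench lies undisturbed and the arm touches nothing.

```bash
python3 -c "from workcell import *;print(finish_job())"
```

```text
the job is handed in; nothing more can be done
None
```

I pressed OFF, pushed the reset pin in and pressed ON until it bottomed, in that order. The last picture shows the pin and ON both staying in with the arm clear of everything. I handed the job in after about 11 s of robot time; no verdict came back.

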